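# Feel along the bent perch for splinters

## Robot

A 7-joint arm with a two-finger parallel gripper is mounted at the origin on the work surface. World frame = base frame: x ahead of the robot, y to its left, z up, the work surface at z = 0. Lengths are in m, angles in rad, forces in N, time in s.
With the tool pointing down it reaches from about 0.425 to 0.875 m from the base axis. Payload 8.4 kg.
Tool frame: the origin (TCP) lies between the finger pads; the fingertips stand 11 mm ahead of it and the grasp point (between the pads) lies 8 mm behind it; y points along the fingers, z is the direction in which the jaws open and shut, and the axes are right-handed (so a half turn about y gives the same grasp; the last joint's range is limited). The gripper opens to 87 mm and grips with 3 to 60 N. Pads are 19 mm wide; open, the fingers measure 117 mm over their backs; the gripper's body (75 mm by 190 mm) begins 51 mm behind the grasp point.
Start: joints at [1.156, 0.333, 0.04, 1.465, -0.013, 1.343, -0.059], TCP at [0.202, -0.618, 0.234] pointing down, gripper open.
Joint ranges: [-2.58, 2.58], [-0.38, 2.09], [-1.3, 1.39], [0.25, 2.4], [-1.5, 4.64], [0.08, 2.09], [-2.65, 2.65]. Speed limits (rad/s): [2.22, 2.22, 2.79, 2.79, 3.14, 3.14, 3.14].

## Interface

Orientations are given as a 3x3 rotation matrix whose columns are the frame's x, y, z axes.
In Python, from workcell import arm gives the robot as it stands. The module is installed in compiled form; this text tells all that it offers.
- The arm moves only by the shell command python3 -m creep 'ROWS' [FORCE]. ROWS is JSON, a list that holds one entry, the list of rows, each a list of 7 numbers: the shift along the tool's x, y, z in m, then the turn, a rotation vector about the tool's x, y, z in degrees, then the opening, from -1 (shut) to 1 (fully open), so that 0 is half open. A call has 1 to 10 rows; each row shifts and turns the commanded pose from where the row before left it, along the tool's axes as they then stand; what a row does not reach is not made up. A row lasts 1/12 s, in which the tool goes at most 41.7 mm and 7.16 degrees, less where a joint would pass 70% of its speed; a pose out of reach is approached as far as the arm can. A call with a gripper value outside its range is refused whole. The fingers move at their own pace and stop on an object; FORCE is the grip in N (left out, the last holds). Time passes only in rows, so rows that do not move let the fingers close. It gives the time, the measured TCP pose, the force and the opening at its end, in the units of the state.
- arm.state(): the state, without advancing time (a new reading comes with each control period).
- arm.snapshot(name): name is "scene" or "top" or "wrist"; returns a dict with "pixels" (384x512x3 uint8, red, green, blue), "vertical_fov" (degrees; the focal length in pixels is half the picture's height over the tangent of half this angle, whatever the lens; pixels are square), "cx", "cy" (the principal point, pixels), "eye" and "orientation" of the camera in the world. Camera axes: x right, y up, looking along -z (the intrinsics and any distortion apply to the point x, -y, -z); pixel columns grow to the right and rows downward; lengths in m; the calibration is good to about 2 mm. A picture is of the moment at which its call begins. There is no depth.
- arm.sign_off(): hands the job in, once; it reports no verdict.
The state is a dict: "clock": time; "joints": joint angles; "qd": joint speeds; "joint_efforts": joint torques, N m; "tool_pos": TCP position; "eef_rot": TCP orientation; "wrist_force": force on the tool from outside, world axes, zero at the start; "torque": the same for the moment, N m; "width": opening from 0.0 (shut) to 1.0 (fully open).
Only numpy, scipy, OpenCV 4.12 (cv2) and the standard library are available. Lean on these libraries where they do the work, as an engineer would, in place of code of your own. Each camera call takes 0.05 s, during which the arm holds its last target.

## Task

Check the bent pine perch for splinters: with the fingertips closed together, stroke along the top of it from beside its clamp, round both bends, to the free end, touching so lightly that the sprung perch never comes near its lower stop. Finish with the fingertips still resting on the top of the free end, keeping the perch dipped a little: the program ends while holding this touch. Do not lift the perch, and leave the other things on the shelf where they are.

Things in the scene. Friction and masses are not known exactly. Their poses are not given: they have to be found in the camera images.
- clamp: Grey plastic spring clamp fixed to the shelf (base 70 by 85 mm, two upright cheeks, 98 mm tall, 11 mm above the perch's top), holding one end of the perch. Origin on the shelf under the middle of the PERCH, 150 mm ahead (x) of the clamp block and 20 mm to the left (y) of the first limb; x axis level along the perch's first limb, clamp towards free end; z up.
- perch (a joint): Bent pine perch, the only raised bar: round, 24 mm thick, level, held at one end; three straight limbs (105, 80, 80 mm) make a dogleg in plan; top line 87 mm above the shelf, nothing under it. Value: its dip (m) straight down in the clamp, 0 untouched, lower stop 0.015, -0.010 if lifted. It stays level wherever touched. Spring 0.5 N per mm: a 3 to 6 mm dip is a light touch.
- perch_p0 (a point): Point on the top line of the perch 25 mm out from the face of the grey collar in which the perch is held: where the stroke begins. Straight lines through perch_p0 to perch_p6 follow the top line exactly. Dips with the perch.
- perch_p1 (a point): Point on the top line of the perch 65 mm out from the collar, still on the first straight limb. Straight lines through perch_p0 to perch_p6 follow the top line exactly. Dips with the perch.
- perch_p2 (a point): Point on the top line of the perch 105 mm out, at the first bend. Straight lines through perch_p0 to perch_p6 follow the top line exactly. Dips with the perch.
- perch_p3 (a point): Point on the top line of the perch 145 mm out, midway along the second limb. Straight lines through perch_p0 to perch_p6 follow the top line exactly. Dips with the perch.
- perch_p4 (a point): Point on the top line of the perch 185 mm along, at the second bend. Straight lines through perch_p0 to perch_p6 follow the top line exactly. Dips with the perch.
- perch_p5 (a point): Point on the top line of the perch 225 mm along, midway along the last limb. Straight lines through perch_p0 to perch_p6 follow the top line exactly. Dips with the perch.
- perch_p6 (a point): Point on the top line of the perch at the free end, 12 mm short of the rounded tip's outermost point: where the stroke ends. Straight lines through perch_p0 to perch_p6 follow the top line exactly. Dips with the perch.
- bell: Steel hand bell, 56 mm wide, 61 mm tall; bystander, to be left alone. Origin at its underside, on the shelf.
- knot_toy: Wooden knot toy, three crossed bars, 58 mm each way; bystander, to be left alone. Origin at its underside, on the shelf.
- cup: Green ceramic cup, 68 mm wide, 70 mm tall; bystander, to be left alone. Origin at its underside, on the shelf.
- cube: Clear acrylic foraging cube, 130 mm each way, door a little ajar; bystander, to be left alone. Origin at its underside, on the shelf.
- bowl: Steel bowl, 110 mm wide, 45 mm tall; bystander, to be left alone. Origin at its underside, on the shelf.
- spare_perch: Straight loose pine dowel, 150 mm long, 22 mm thick, lying on the shelf; bystander, to be left alone. Origin at its underside, on the shelf.
- brush: Cleaning brush lying on the shelf, handle along its x axis; bystander, to be left alone. Origin at its underside, on the shelf.

How it is judged:
By the outcome, as a careful person would: the job done as asked, in the order asked, and still so for the second after the job is handed in, while the arm keeps its last pose, push and grip.
It also fails if it takes over 40 s, if anything falls off the work surface, if the arm or the gripper's body presses on something with over 40 N, if the wrist force passes 120 N, or if a joint passes its speed limit or range.

## Working session

There is one attempt and no reset: what is moved stays moved. The work goes in short steps, Python scripts to look and compute and a shell command to move; the robot and the scene stay as the last step left them, time stands still between calls to the robot, and variables do not carry over. Pictures are saved under pics/ and viewed, and the job is handed in when it is done.

```bash
mkdir -p pics; cat > h.py <<'E'
import numpy as np,cv2
from workcell import arm
def snap(n,f):
    s=arm.snapshot(n); cv2.imwrite('pics/'+f+'.png',cv2.cvtColor(s['pixels'],cv2.COLOR_RGB2BGR))
    np.savez('pics/'+f+'.npz',**{k:v for k,v in s.items()}); return s
def load(f): 
    d=np.load('pics/'+f+'.npz',allow_pickle=True); return {k:d[k] for k in d}
E
python3 - <<'E'
from h import *
for n in("scene","top","wrist"):
    s=snap(n,n+'0'); print(n,{k:v for k,v in s.items() if k!='pixels'})
print(arm.state())
E
```

```text
scene {'vertical_fov': 43.3611089487353, 'cx': 250.6489585578599, 'cy': 187.1200228089115, 'eye': array([1.10856604, 0.52035544, 1.26221439]), 'orientation': array([[-0.62749955, -0.63775441,  0.44666948],
       [ 0.77857299, -0.50785363,  0.36865808],
       [-0.0082706 ,  0.57909758,  0.81521629]])}
top {'vertical_fov': 47.00975099090357, 'cx': 255.72264832079742, 'cy': 190.22327786793684, 'eye': array([0.2486215 , 0.0012404 , 1.21149409]), 'orientation': array([[ 2.22054325e-02,  9.78424781e-01, -2.05406591e-01],
       [-9.99753047e-01,  2.15521342e-02, -5.41757988e-03],
       [-8.73743988e-04,  2.05476165e-01,  9.78661730e-01]])}
wrist {'vertical_fov': 61.723340224684044, 'cx': 256.29976333393375, 'cy': 196.90232166936173, 'eye': array([ 0.27268362, -0.59294936,  0.38408096]), 'orientation': array([[ 0.31191652,  0.91361708,  0.26079094],
       [-0.95010782,  0.30045428,  0.08379951],
       [-0.00179509, -0.27391797,  0.96175138]])}
{'clock': 0.15, 'joints': array([ 1.15580487,  0.33374241,  0.03986639,  1.46604303, -0.01336608,
        1.34332282, -0.05847325]), 'qd': array([-0.00127399, -0.00088941, -0.00037959, -0.00218973,  0.00050225,
       -0.00044958, -0.00010713]), 'joint_efforts': array([ 1.88788028e-03, -6.56841660e+01,  1.33683566e+00, -4.04107547e+01,
       -5.94600197e-02,  4.18350007e-02,  9.69014309e-05]), 'tool_pos': array([ 0.20173474, -0.61753456,  0.23287979]), 'eef_rot': array([[-9.50542406e-01, -4.92717917e-04,  3.10594416e-01],
       [-3.10594787e-01,  1.14924238e-03, -9.50541718e-01],
       [ 1.11400668e-04, -9.99999218e-01, -1.24543924e-03]]), 'wrist_force': array([-0.80511672, -1.1119714 ,  0.61994669]), 'torque': array([-0.0070061 , -0.0478891 ,  0.00240555]), 'width': 0.9949765400568726}
```

View pics/scene0.png

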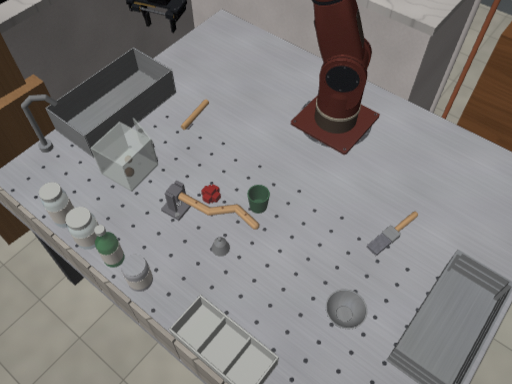

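View pics/top0.png

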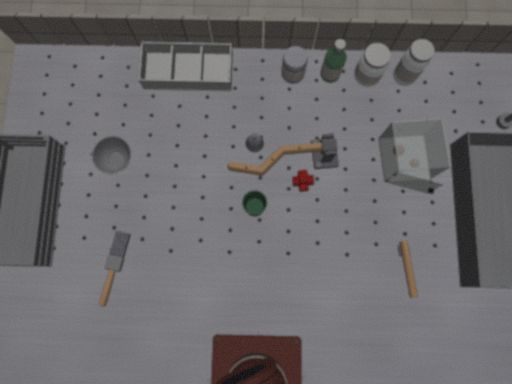

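View pics/wrist0.png

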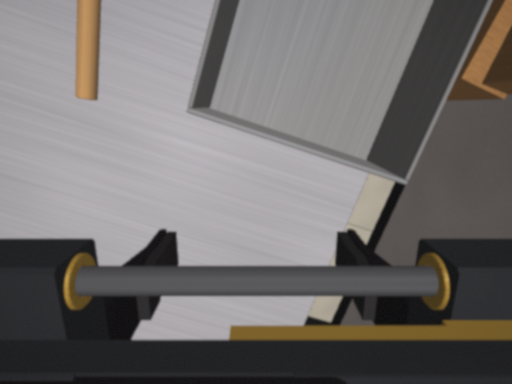

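```bash
cat >> h.py <<'E'
def ray(s,u,v):
    h=s['pixels'].shape[0]; f=h/2/np.tan(np.radians(float(s['vertical_fov']))/2)
    d=np.array([(u-s['cx'])/f,-(v-s['cy'])/f,-1.0]); d=s['orientation']@d
    return np.array(s['eye']),d/np.linalg.norm(d)
def onz(s,u,v,z):
    e,d=ray(s,u,v); return e+d*(z-e[2])/d[2]
def proj(s,p):
    h=s['pixels'].shape[0]; f=h/2/np.tan(np.radians(float(s['vertical_fov']))/2)
    c=s['orientation'].T@(np.array(p)-s['eye']); return np.array([s['cx']+f*c[0]/-c[2], s['cy']-f*c[1]/-c[2]])
def wood(s):
    hsv=cv2.cvtColor(s['pixels'],cv2.COLOR_RGB2HSV)
    return cv2.inRange(hsv,(8,90,80),(25,255,255))
def tri(a,ua,b,ub):
    e1,d1=ray(a,*ua);e2,d2=ray(b,*ub)
    t=np.linalg.lstsq(np.c_[d1,-d2],e2-e1,rcond=None)[0]
    p,q=e1+t[0]*d1,e2+t[1]*d2; return (p+q)/2,np.linalg.norm(p-q)
E
python3 - <<'E'
from h import *
for f,roi in(('scene0',(170,180,110,60)),('top0',(215,125,130,75))):
    s=load(f); m=wood(s); x,y,w,h=roi
    n,l,st,c=cv2.connectedComponentsWithStats(m); print(f,[(list(st[i]),c[i].round(1)) for i in range(1,n) if st[i][4]>40])
    im=cv2.cvtColor(s['pixels'],cv2.COLOR_RGB2BGR)[y:y+h,x:x+w]
    mm=cv2.cvtColor(m[y:y+h,x:x+w],cv2.COLOR_GRAY2BGR)
    cv2.imwrite('pics/'+f+'c.png',cv2.resize(np.vstack([im,mm]),None,fx=4,fy=4,interpolation=cv2.INTER_CUBIC))
E
```

```text
scene0 [([np.int32(442), np.int32(0), np.int32(58), np.int32(119), np.int32(622)], array([471.2,  55.9])), ([np.int32(457), np.int32(22), np.int32(55), np.int32(129), np.int32(3476)], array([492.6,  96.2])), ([np.int32(0), np.int32(75), np.int32(43), np.int32(35), np.int32(472)], array([20.2, 90.5])), ([np.int32(181), np.int32(100), np.int32(28), np.int32(29), np.int32(187)], array([194.3, 114.2])), ([np.int32(178), np.int32(193), np.int32(81), np.int32(36), np.int32(604)], array([219.1, 209.4])), ([np.int32(395), np.int32(212), np.int32(23), np.int32(19), np.int32(130)], array([406.3, 220.6]))]
top0 [([np.int32(229), np.int32(143), np.int32(92), np.int32(31), np.int32(640)], array([274.6, 157.9])), ([np.int32(401), np.int32(242), np.int32(16), np.int32(55), np.int32(320)], array([408.2, 268.6])), ([np.int32(100), np.int32(270), np.int32(14), np.int32(35), np.int32(179)], array([106.7, 287.9]))]
```

View pics/top0c.png

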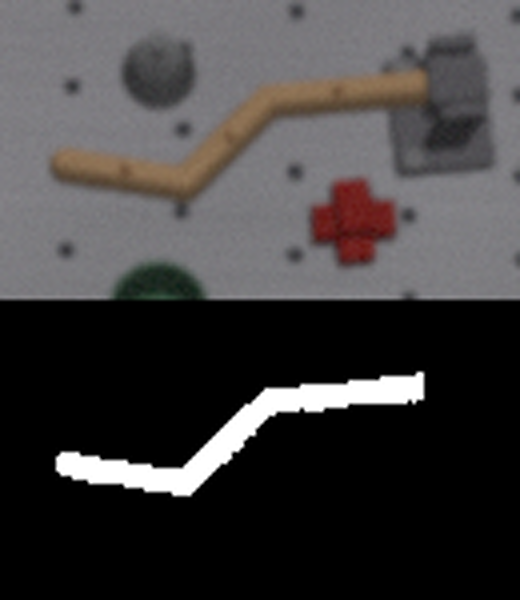

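View pics/scene0c.png

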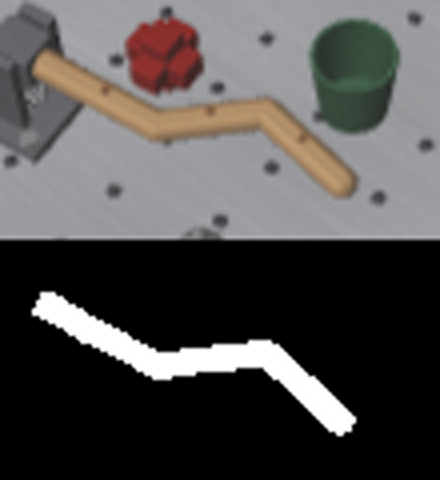

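```bash
cat > fit.py <<'E'
from h import *
def fit(f,corners,z=0.075):
    """corners: approx px of start,b1,b2,tip"""
    s=load(f); m=wood(s); n,l,st,c=cv2.connectedComponentsWithStats(m)
    i=l[int(round((corners[0][1]+corners[1][1])/2)),int(round((corners[0][0]+corners[1][0])/2))]
    ys,xs=np.nonzero(l==i); P=np.array([onz(s,u,v,z)[:2] for u,v in zip(xs,ys)])
    C=np.array([onz(s,u,v,z)[:2] for u,v in corners])
    L=[]
    for it in range(3):
        L=[]
        for k in range(3):
            a,b=C[k],C[k+1]; d=(b-a)/np.linalg.norm(b-a); t=(P-a)@d; q=abs((P-a)@np.array([-d[1],d[0]]))
            S=P[(t>.012)&(t<np.linalg.norm(b-a)-.012)&(q<.02)]
            vx,vy,x,y=cv2.fitLine(S.astype(np.float32),cv2.DIST_L2,0,.001,.001).ravel(); L.append((np.array([x,y]),np.array([vx,vy])*np.sign(np.dot([vx,vy],d))))
        X=lambda A,B:A[0]+A[1]*np.linalg.solve(np.c_[A[1],-B[1]],B[0]-A[0])[0]
        C=np.array([L[0][0]+L[0][1]*np.dot(C[0]-L[0][0],L[0][1]),X(L[0],L[1]),X(L[1],L[2]),L[2][0]+L[2][1]*np.dot(C[3]-L[2][0],L[2][1])])
    t=(P-L[2][0])@L[2][1]; tip=L[2][0]+L[2][1]*t.max()
    t=(P-L[0][0])@L[0][1]; st=L[0][0]+L[0][1]*t.min()
    return st,C[1],C[2],tip,[x[1] for x in L],s
if __name__=='__main__':
    R={}
    for f,c in(('top0',[(318,146),(283,151),(262,169),(231,165)]),('scene0',[(182,196),(210,211),(236,208),(256,225)])):
        a=fit(f,c);R[f]=a
        print(f,np.round(a[:4],4).tolist(),'len',[round(float(np.linalg.norm(a[i+1]-a[i])),4) for i in range(3)],'ang',[round(float(np.degrees(np.arctan2(d[1],d[0]))),1) for d in a[4]])
    for i in(1,2,3):
        A,B=R['top0'],R['scene0']
        print(i,tri(A[5],proj(A[5],[*A[i],.075]),B[5],proj(B[5],[*B[i],.075])))
E
python3 fit.py
```

```text
top0 [[0.6121, -0.1636], [0.5985, -0.0586], [0.5414, -0.0044], [0.5528, 0.0808]] len [0.1059, 0.0787, 0.086] ang [97.4, 136.5, 82.3]
scene0 [[0.6134, -0.1677], [0.6007, -0.06], [0.5424, -0.0022], [0.555, 0.0851]] len [0.1084, 0.0822, 0.0882] ang [96.7, 135.2, 81.8]
1 (array([ 0.59958865, -0.05968996,  0.07344819]), np.float64(0.002338578492559985))
2 (array([ 0.54160036, -0.00383304,  0.07268747]), np.float64(0.0013983058120928928))
3 (array([0.55341102, 0.08224988, 0.07033094]), np.float64(0.0025505467621200905))
```

```bash
python3 -m creep '[[[0,0,0,0,6.05,0,-1],[0,0,0,0,6.05,0,-1],[0,0,0,0,6.05,0,-1],[-0.010,0,-0.015,0,0,0,-1],[-0.0165,-0.001,-0.027,0,0,0,-1],[-0.0165,-0.001,-0.027,0,0,0,-1],[-0.0165,-0.001,-0.027,0,0,0,-1],[-0.0165,-0.001,-0.027,0,0,0,-1],[-0.0165,-0.001,-0.027,0,0,0,-1],[-0.0165,-0.001,-0.027,0,0,0,-1]]]' 10
```

```text
clock: 0.98
tool_pos: [0.3115, -0.4394, 0.2394]
eef_rot: [[-1.0, -0.0, -0.001], [0.001, 0.0, -1.0], [0.0, -1.0, -0.0]]
wrist_force: [0.5, -0.3, 0.6]
width: 0.325
```

```bash
python3 -c "
from h import *
s=arm.state();print(s['tool_pos'],s['eef_rot'].round(3),s['joints'],s['width'],s['wrist_force'])"
```

```text
[ 0.31148634 -0.43942296  0.2394145 ] [[-1.    -0.    -0.001]
 [ 0.001  0.    -1.   ]
 [ 0.    -1.    -0.   ]] [ 0.90866406  0.10786268 -0.04020477  1.72643096  0.00457322  1.30770316
 -0.70434624] 0.32487321596871505 [ 0.516616   -0.33348347  0.6279478 ]
```

```bash
python3 -m creep '[[[-0.019,-0.001,-0.033,0,0,0,-1],[-0.019,-0.001,-0.033,0,0,0,-1],[-0.019,-0.001,-0.033,0,0,0,-1],[-0.019,-0.001,-0.033,0,0,0,-1],[-0.019,-0.001,-0.033,0,0,0,-1],[-0.019,-0.001,-0.033,0,0,0,-1],[-0.019,-0.001,-0.033,0,0,0,-1],[-0.019,-0.001,-0.033,0,0,0,-1],[-0.019,-0.001,-0.033,0,0,0,-1],[-0.019,-0.001,-0.033,0,0,0,-1]]]'; python3 -m creep '[[[-0.01,0,-0.015,0,0,0,-1],[0,0,0,0,0,0,-1],[0,0,0,0,0,0,-1]]]'; python3 - <<'E'
from h import *
snap('wrist','w1'); s=arm.state(); print(s['tool_pos'],s['wrist_force'],s['width'])
E
```

```text
clock: 1.82
tool_pos: [0.5018, -0.1094, 0.2497]
eef_rot: [[-1.0, 0.0, -0.001], [0.001, -0.0, -1.0], [-0.0, -1.0, 0.0]]
wrist_force: [0.1, -0.3, 0.5]
width: 0.002
clock: 2.07
tool_pos: [0.5115, -0.0953, 0.2492]
eef_rot: [[-1.0, -0.001, 0.001], [-0.001, 0.0, -1.0], [0.001, -1.0, -0.0]]
wrist_force: [-0.1, -0.8, 0.1]
width: 0.009
[ 0.51101085 -0.09670984  0.24921979] [ 0.36233946 -0.53481358  0.05624219] 0.006010218297684981
```

View pics/w1.png

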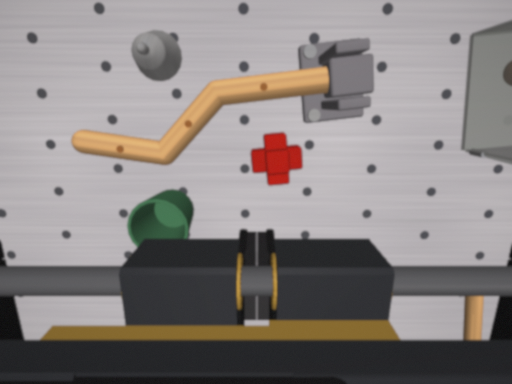

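```bash
python3 - <<'E'
from fit import *
a=fit('w1',[(326,80),(216,90),(166,155),(76,139)])
print(np.round(a[:4],4).tolist(),'len',[round(float(np.linalg.norm(a[i+1]-a[i])),4) for i in range(3)],'ang',[round(float(np.degrees(np.arctan2(d[1],d[0]))),1) for d in a[4]])
for f,c in(('top0',[(318,146),(283,151),(262,169),(231,165)]),('scene0',[(182,196),(210,211),(236,208),(256,225)])):
    b=fit(f,c)
    for i in(1,2,3): print(f,i,*tri(a[5],proj(a[5],[*a[i],.075]),b[5],proj(b[5],[*b[i],.075])))
E
```

```text
[[0.6108, -0.1628], [0.598, -0.055], [0.5396, -0.0002], [0.553, 0.0911]] len [0.1086, 0.0801, 0.0922] ang [96.8, 136.8, 81.6]
top0 1 [ 0.59695026 -0.05708012  0.08241298] 0.002737619854138189
top0 2 [ 0.54004736 -0.00344253  0.08300881] 0.002344910345543483
top0 3 [0.55201958 0.08175426 0.08760919] 0.006056819948869716
scene0 1 [ 0.59991894 -0.05699685  0.0780692 ] 0.005244589544709087
scene0 2 [ 0.54122811 -0.00123306  0.07602504] 0.0033190903784772107
scene0 3 [0.55528198 0.08734187 0.07987262] 0.003844737574968328
```

```bash
python3 -m creep '[[[-0.0245,0,0.0105,0,0,0,-1],[-0.0245,0,0.0105,0,0,0,-1],[-0.0245,0,0.0105,0,0,0,-1],[-0.0245,0,0.0105,0,0,0,-1],[0,0.025,0,0,0,0,-1],[0,0.03,0,0,0,0,-1],[0,0.03,0,0,0,0,-1],[0,0.03,0,0,0,0,-1],[0,0.014,0,0,0,0,-1],[0,0,0,0,0,0,-1]]]'; python3 -m creep '[[[0,0,0,0,0,0,-1],[0,0,0,0,0,0,-1]]]';  python3 - <<'E'
from h import *
for n in('wrist','scene'): snap(n,n[0]+'2')
s=load('s2'); im=cv2.cvtColor(s['pixels'],cv2.COLOR_RGB2BGR)[120:280,120:320]
cv2.imwrite('pics/s2c.png',cv2.resize(im,None,fx=3,fy=3,interpolation=cv2.INTER_CUBIC))
s=arm.state(); print(s['tool_pos'],s['wrist_force'],s['joints'])
E
```

```text
clock: 2.95
tool_pos: [0.606, -0.1402, 0.1163]
eef_rot: [[-1.0, -0.007, -0.004], [0.004, 0.001, -1.0], [0.007, -1.0, -0.001]]
wrist_force: [-1.1, -0.2, -0.2]
width: 0.004
clock: 3.12
tool_pos: [0.6098, -0.1395, 0.1221]
eef_rot: [[-1.0, 0.002, -0.003], [0.003, -0.001, -1.0], [-0.002, -1.0, 0.001]]
wrist_force: [-0.1, 0.5, 0.1]
width: 0.007
[ 0.61021383 -0.13896267  0.12247902] [-0.49199289  0.00833074 -0.24721866] [ 0.45496043  0.39006061 -0.3798603   1.64450502  0.15687267  1.13432792
 -1.53770986]
```

View pics/w2.png

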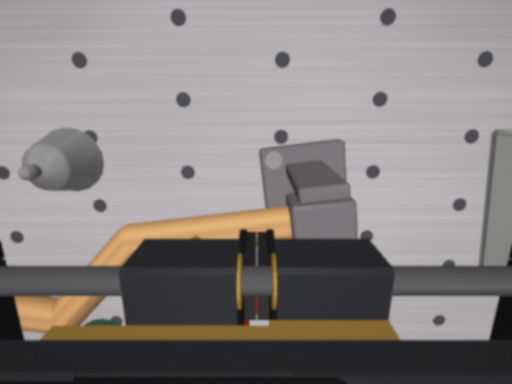

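View pics/s2c.png

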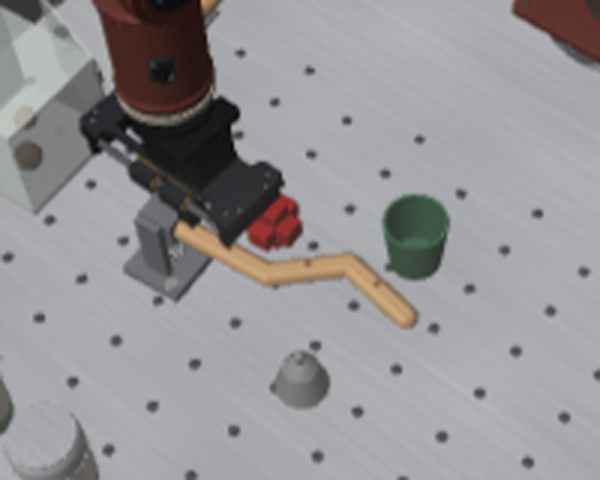

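```bash
python3 -m creep '[[[0.0005,0.004,-0.0005,0,0,0,-1],[0.0005,0.004,-0.001,0,0,0,-1],[0,0.004,0,0,0,0,-1],[0,0.003,0,0,0,0,-1],[0,0.002,0,0,0,0,-1],[0,0.001,0,0,0,0,-1],[0,0,0,0,0,0,-1],[0,0,0,0,0,0,-1]]]'; python3 -m creep '[[[0,0,0,0,0,0,-1]]]';python3 -m creep '[[[0,0.001,0,0,0,0,-1],[0,0,0,0,0,0,-1]]]';python3 -m creep '[[[0,0.001,0,0,0,0,-1],[0,0,0,0,0,0,-1]]]';python3 -m creep '[[[0,0.001,0,0,0,0,-1],[0,0,0,0,0,0,-1]]]';python3 -m creep '[[[0,0.001,0,0,0,0,-1],[0,0,0,0,0,0,-1]]]'
```

```text
clock: 3.88
tool_pos: [0.6084, -0.1367, 0.1025]
eef_rot: [[-1.0, -0.0, -0.001], [0.001, 0.0, -1.0], [0.0, -1.0, -0.0]]
wrist_force: [0.0, 0.3, -0.5]
width: 0.004
clock: 3.97
tool_pos: [0.6085, -0.1368, 0.1027]
eef_rot: [[-1.0, 0.0, -0.001], [0.001, -0.0, -1.0], [-0.0, -1.0, 0.0]]
wrist_force: [0.2, 0.4, -0.5]
width: 0.003
clock: 4.13
tool_pos: [0.6083, -0.1368, 0.1015]
eef_rot: [[-1.0, 0.0, -0.001], [0.001, 0.0, -1.0], [-0.0, -1.0, -0.0]]
wrist_force: [0.2, -0.7, -0.0]
width: 0.008
clock: 4.3
tool_pos: [0.6083, -0.1368, 0.1004]
eef_rot: [[-1.0, -0.0, -0.001], [0.001, 0.0, -1.0], [0.0, -1.0, -0.0]]
wrist_force: [0.2, -0.4, 0.3]
width: 0.005
clock: 4.47
tool_pos: [0.6083, -0.1367, 0.0994]
eef_rot: [[-1.0, -0.0, -0.001], [0.001, 0.0, -1.0], [0.0, -1.0, -0.0]]
wrist_force: [-0.4, -0.6, -0.3]
width: 0.002
clock: 4.63
tool_pos: [0.6083, -0.1368, 0.0984]
eef_rot: [[-1.0, -0.0, -0.001], [0.001, 0.0, -1.0], [0.0, -1.0, -0.0]]
wrist_force: [0.7, 0.6, -0.8]
width: 0.003
```

Continue in 1 mm steps watching the force build up.

```bash
for i in 1; do python3 -m creep '[[[0,0.001,0,0,0,0,-1],[0,0,0,0,0,0,-1]]]';python3 -m creep '[[[0,0.001,0,0,0,0,-1],[0,0,0,0,0,0,-1]]]';python3 -m creep '[[[0,0.001,0,0,0,0,-1],[0,0,0,0,0,0,-1]]]';python3 -m creep '[[[0,0.001,0,0,0,0,-1],[0,0,0,0,0,0,-1]]]'; python3 -m creep '[[[0,0,0,0,0,0,-1]]]';python3 -m creep '[[[0,0,0,0,0,0,-1]]]'; done | egrep 'pos|force'
```

```text
tool_pos: [0.6083, -0.1367, 0.0975]
wrist_force: [0.3, -0.3, 0.8]
tool_pos: [0.6084, -0.1367, 0.0965]
wrist_force: [0.5, -0.0, 1.4]
tool_pos: [0.6084, -0.1368, 0.0955]
wrist_force: [0.2, 0.3, 0.6]
tool_pos: [0.6084, -0.1367, 0.0946]
wrist_force: [1.2, -0.1, 2.2]
tool_pos: [0.6084, -0.1368, 0.0946]
wrist_force: [0.4, 0.8, 1.6]
tool_pos: [0.6084, -0.1368, 0.0947]
wrist_force: [-0.3, -0.5, 2.1]
```

```bash
python3 -m creep '[[[0.0003,0.0004,-0.0025,0,0,0,-1],[0.0006,0,-0.005,0,0,0,-1],[0.0006,0,-0.005,0,0,0,-1],[0.0006,0,-0.005,0,0,0,-1],[0.0006,0,-0.005,0,0,0,-1],[0.0006,0,-0.005,0,0,0,-1],[0.0006,0,-0.005,0,0,0,-1],[0.0003,0,-0.0025,0,0,0,-1],[0,0,0,0,0,0,-1]]]'; python3 - <<'E'
from h import *
f=[]
for n in('wrist','scene'): snap(n,n[0]+'3');f.append(arm.state()['wrist_force'])
s=load('s3'); im=cv2.cvtColor(s['pixels'],cv2.COLOR_RGB2BGR)[120:280,120:320]
cv2.imwrite('pics/s3c.png',cv2.resize(im,None,fx=3,fy=3,interpolation=cv2.INTER_CUBIC))
print(f,arm.state()['tool_pos'])
E
```

```text
clock: 6.22
tool_pos: [0.6041, -0.1004, 0.0942]
eef_rot: [[-1.0, -0.0, 0.0], [-0.0, 0.001, -1.0], [0.0, -1.0, -0.001]]
wrist_force: [-0.1, 1.8, 3.2]
width: 0.008
[array([-0.85523532,  1.14545078,  1.66399462]), array([-0.02586792,  1.79354871,  2.72782021])] [ 0.60415476 -0.10088951  0.09414497]
```

View pics/w3.png

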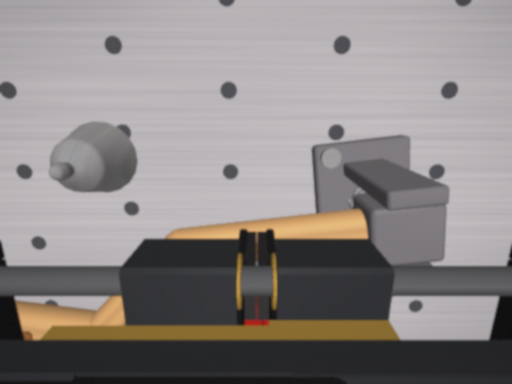

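View pics/s3c.png

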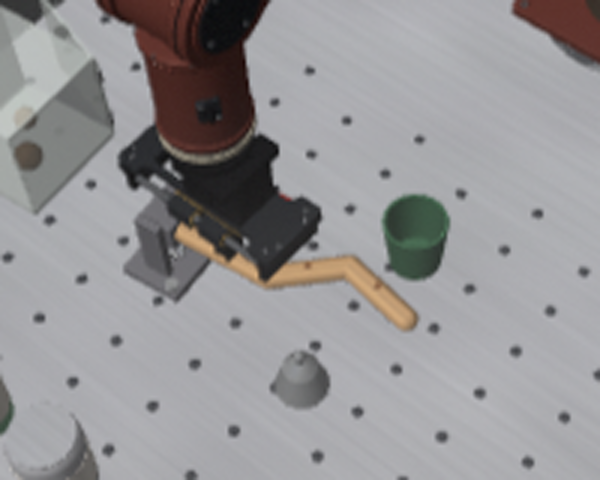

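```bash
python3 -m creep '[[[0.0003,0,-0.0025,0,0,0,-1],[0.0006,0,-0.005,0,0,0,-1],[0.0006,0,-0.005,0,0,0,-1],[0.0006,0,-0.005,0,0,0,-1],[0.0006,0,-0.005,0,0,0,-1],[0.0006,0,-0.005,0,0,0,-1],[0.0006,0,-0.005,0,0,0,-1],[0.0006,0,-0.005,0,0,0,-1],[0.0006,0,-0.005,0,0,0,-1],[0,0,0,0,0,0,-1]]]';python3 -m creep '[[[0,0,0,0,0,0,-1]]]'
```

```text
clock: 7.15
tool_pos: [0.599, -0.0575, 0.0942]
eef_rot: [[-1.0, -0.0, 0.0], [-0.0, 0.001, -1.0], [0.0, -1.0, -0.001]]
wrist_force: [-1.4, 1.2, 3.0]
width: 0.005
clock: 7.23
tool_pos: [0.5991, -0.0581, 0.0942]
eef_rot: [[-1.0, -0.0, 0.0], [-0.0, 0.001, -1.0], [0.0, -1.0, -0.001]]
wrist_force: [-0.3, 2.1, 1.8]
width: 0.002
```

```bash
python3 -m creep '[[[0.0018,0,-0.0017,0,0,0,-1],[0.0036,0,-0.0035,0,0,0,-1],[0.0036,0,-0.0035,0,0,0,-1],[0.0036,0,-0.0035,0,0,0,-1],[0.0036,0,-0.0035,0,0,0,-1],[0.0036,0,-0.0035,0,0,0,-1],[0.0036,0,-0.0035,0,0,0,-1],[0.0036,0,-0.0035,0,0,0,-1],[0.0018,0,-0.0017,0,0,0,-1],[0,0,0,0,0,0,-1]]]'; python3 - <<'E'
from h import *
f=[]
for n in('wrist','scene'): snap(n,n[0]+'4');f.append(arm.state()['wrist_force'])
s=load('s4'); im=cv2.cvtColor(s['pixels'],cv2.COLOR_RGB2BGR)[120:280,120:320]
cv2.imwrite('pics/s4c.png',cv2.resize(im,None,fx=3,fy=3,interpolation=cv2.INTER_CUBIC))
print(f,arm.state()['tool_pos'])
E
```

```text
clock: 8.07
tool_pos: [0.5697, -0.0305, 0.0942]
eef_rot: [[-1.0, -0.001, -0.0], [0.0, 0.0, -1.0], [0.001, -1.0, -0.0]]
wrist_force: [-1.8, 0.9, 2.3]
width: 0.006
[array([-0.79054526,  0.37141269,  2.17234202]), array([-1.23770087,  1.43155922,  2.50201338])] [ 0.56992178 -0.03079794  0.09402773]
```

View pics/w4.png

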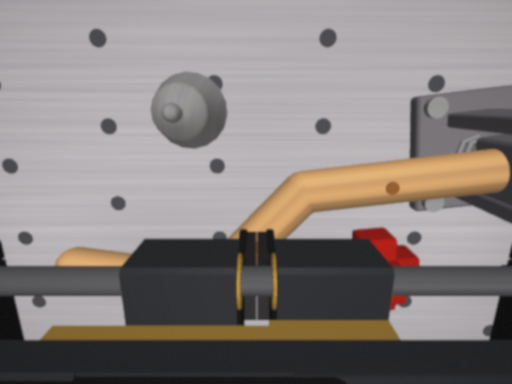

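View pics/s4c.png

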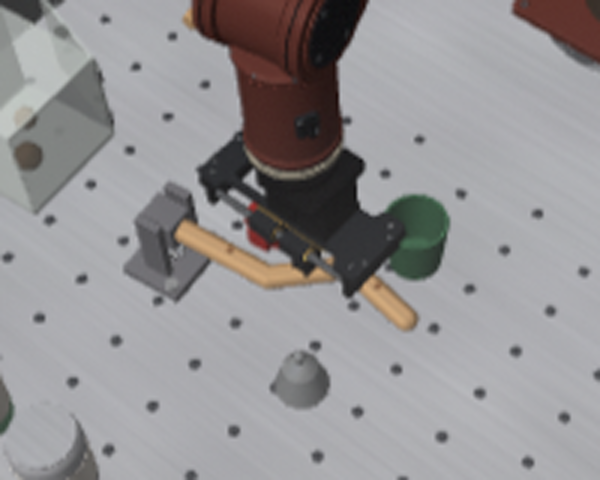

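```bash
python3 - <<'E'
from h import *
s=load('w4'); m=wood(s); z=.0705
def mid(lo,hi,ax,rng):
    P=[]
    for c in range(lo,hi,4):
        q=np.nonzero((m[:,c] if ax==0 else m[c,:])[rng[0]:rng[1]])[0]+rng[0]
        uv=(c,(q.min()+q.max())/2) if ax==0 else ((q.min()+q.max())/2,c)
        P.append(onz(s,*uv,z)[:2])
    return np.array(P)
A=mid(330,480,0,(140,225)); B=mid(212,236,1,(220,320))
for n,P in(('l1',A),('l2',B)):
    vx,vy,x,y=cv2.fitLine(P.astype(np.float32),cv2.DIST_L2,0,.001,.001).ravel(); print(n,P[0],P[-1],np.degrees(np.arctan2(vy,vx)))
    for q in ((.6084,-.1368),(.599,-.058),(.5699,-.0306)): print('  off',q,round(1000*float(-vy*(q[0]-x)+vx*(q[1]-y)),1))
E
```

```text
l1 [ 0.59969839 -0.07052682] [ 0.60923319 -0.15180964] -83.34613
  off (0.6084, -0.1368) 1.1
  off (0.599, -0.058) 0.9
  off (0.5699, -0.0306) -24.8
l2 [ 0.58545016 -0.04418396] [ 0.57311184 -0.03278605] -42.42887
  off (0.6084, -0.1368) -53.0
  off (0.599, -0.058) -1.1
  off (0.5699, -0.0306) -0.5
```

```bash
python3 -m creep '[[[0.0018,0,-0.0018,0,0,0,-1],[0.0036,0,-0.0035,0,0,0,-1],[0.0036,0,-0.0035,0,0,0,-1],[0.0036,0,-0.0035,0,0,0,-1],[0.0036,0,-0.0035,0,0,0,-1],[0.0036,0,-0.0035,0,0,0,-1],[0.0036,0,-0.0035,0,0,0,-1],[0.0036,0,-0.0035,0,0,0,-1],[0.0018,0,-0.0018,0,0,0,-1],[0,0,0,0,0,0,-1]]]';python3 -m creep '[[[0,0,0,0,0,0,-1]]]'; python3 - <<'E'
from h import *
snap('wrist','w5')
E
```

```text
clock: 9.0
tool_pos: [0.5409, -0.0024, 0.0942]
eef_rot: [[-1.0, -0.001, -0.0], [0.0, 0.0, -1.0], [0.001, -1.0, -0.0]]
wrist_force: [-1.7, 0.4, 2.6]
width: 0.008
clock: 9.08
tool_pos: [0.5411, -0.0027, 0.0941]
eef_rot: [[-1.0, -0.001, -0.001], [0.001, 0.0, -1.0], [0.001, -1.0, -0.0]]
wrist_force: [-0.5, 0.6, 1.9]
width: 0.006
```

View pics/w5.png

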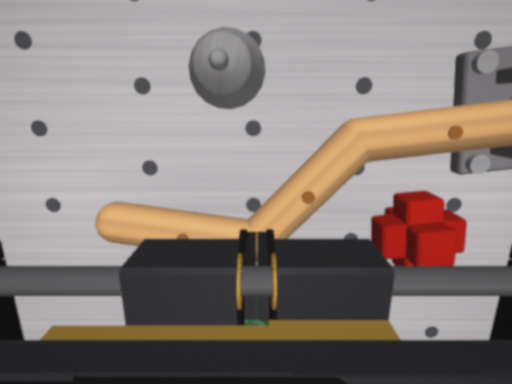

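```bash
python3 - <<'E'
from h import *
s=load('w5'); m=wood(s); z=.0705
P=[]
for c in range(112,152,3):
    q=np.nonzero(m[180:300,c])[0]+180; P.append(onz(s,c,(q.min()+q.max())/2,z)[:2])
P=np.array(P); vx,vy,x,y=cv2.fitLine(P.astype(np.float32),cv2.DIST_L2,0,.001,.001).ravel(); d=np.array([vx,vy])*np.sign(vy)
print(P[0],P[-1],np.degrees(np.arctan2(d[1],d[0])))
l=m[190:250,:200]; u=np.nonzero(l)[1].min(); r=np.nonzero(l[:,u])[0].mean()+190; t=onz(s,u-.5,r,z)[:2]; print('tip',u,r,t,'p6',t-.012*d)
n=lambda q:1000*(d[0]*(q[1]-y)-d[1]*(q[0]-x)); print(n((.5411,-.0027)),n((.5526,.0766)))
E
```

```text
[0.55097653 0.0822491 ] [0.55008059 0.0597486 ] 87.71323
tip 96 223.0 [0.55003977 0.09193155] p6 [0.54956096 0.07994111]
6.0158677 -2.3108258
```

```bash
python3 - <<'E'
from h import *
s=load('w5'); m=wood(s); z=.0705
for c in range(100,160,4):
    q=np.nonzero(m[180:300,c])[0]+180; print(c,q.min(),q.max(),end='; ')
U=np.array([onz(s,c,(np.nonzero(m[180:300,c])[0]+180).min()-.5,z)[:2] for c in range(122,232,3)])
vx,vy,x,y=cv2.fitLine(U.astype(np.float32),cv2.DIST_L2,0,.001,.001).ravel(); print('\nupper',np.degrees(np.arctan2(vy,vx)))
d=np.array([vx,vy])*np.sign(vy); n=lambda q:1000*(d[0]*(q[1]-y)-d[1]*(q[0]-x))
print(n((.5411,-.0027)),n((.5526,.0766)))
A=np.array([onz(s,c,(np.nonzero(m[180:300,c])[0]+180)[[0,-1]].mean(),z)[:2] for c in (112,116,120,124,128)]);print(A)
E
```

```text
100 211 234; 104 207 237; 108 205 239; 112 203 240; 116 203 241; 120 203 242; 124 203 242; 128 204 243; 132 204 243; 136 205 244; 140 205 244; 144 206 240; 148 206 239; 152 207 239; 156 208 239; 
upper 81.748215
10.035763 10.036228
[[0.55097653 0.0822491 ]
 [0.55067153 0.07996931]
 [0.55036627 0.0776875 ]
 [0.5503692  0.07536905]
 [0.54975493 0.07311784]]
```

```bash
python3 -m creep '[[[-0.0003,0,-0.0025,0,0,0,-1],[-0.0006,0,-0.005,0,0,0,-1],[-0.0006,0,-0.005,0,0,0,-1],[-0.0007,0,-0.005,0,0,0,-1],[-0.0007,0,-0.005,0,0,0,-1],[-0.0006,0,-0.005,0,0,0,-1],[-0.0007,0,-0.005,0,0,0,-1],[-0.0007,0,-0.005,0,0,0,-1],[-0.0003,0,-0.0025,0,0,0,-1],[0,0,0,0,0,0,-1]]]';python3 -m creep '[[[0,0,0,0,0,0,-1]]]'
```

```text
clock: 9.97
tool_pos: [0.5469, 0.038, 0.0942]
eef_rot: [[-1.0, 0.0, 0.0], [-0.0, 0.001, -1.0], [-0.0, -1.0, -0.001]]
wrist_force: [-0.6, 1.2, 2.4]
width: 0.008
clock: 10.05
tool_pos: [0.5469, 0.0376, 0.0942]
eef_rot: [[-1.0, 0.0, -0.0], [0.0, 0.001, -1.0], [-0.0, -1.0, -0.001]]
wrist_force: [0.5, 1.5, 3.0]
width: 0.005
```

```bash
python3 -m creep '[[[-0.0003,0,-0.0025,0,0,0,-1],[-0.0006,0,-0.005,0,0,0,-1],[-0.0006,0,-0.005,0,0,0,-1],[-0.0006,0,-0.005,0,0,0,-1],[-0.0006,0,-0.005,0,0,0,-1],[-0.0006,0,-0.005,0,0,0,-1],[-0.0006,0,-0.005,0,0,0,-1],[-0.0006,0,-0.005,0,0,0,-1],[-0.0003,0,-0.0025,0,0,0,-1],[0,0,0,0,0,0,-1]]]';python3 -m creep '[[[0,0,0,0,0,0,-1],[0,0,0,0,0,0,-1]]]'; python3 - <<'E'
from h import *
f=[]
for n in('wrist','scene','top'): snap(n,n[0]+'6');f.append(arm.state()['wrist_force'])
s=load('s6'); im=cv2.cvtColor(s['pixels'],cv2.COLOR_RGB2BGR)[120:280,120:320]
t=load('t6'); im2=cv2.cvtColor(t['pixels'],cv2.COLOR_RGB2BGR)[80:240,180:380]
cv2.imwrite('pics/s6c.png',cv2.resize(np.hstack([im,im2]),None,fx=2,fy=2,interpolation=cv2.INTER_CUBIC))
print(np.mean(f,0),arm.state()['tool_pos'],arm.state()['clock'])
E
```

```text
clock: 10.88
tool_pos: [0.5517, 0.078, 0.0942]
eef_rot: [[-1.0, 0.0, 0.0], [-0.0, 0.001, -1.0], [-0.0, -1.0, -0.001]]
wrist_force: [0.0, 0.8, 2.3]
width: 0.006
clock: 11.05
tool_pos: [0.5517, 0.0773, 0.0942]
eef_rot: [[-1.0, 0.0, -0.001], [0.001, 0.001, -1.0], [-0.0, -1.0, -0.001]]
wrist_force: [0.9, 1.3, 3.0]
width: 0.007
[-0.10479498  1.89205402  2.12628473] [0.55168216 0.07689497 0.09423503] 11.2
```

View pics/w6.png

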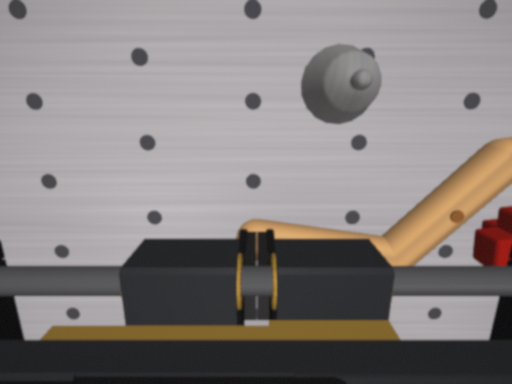

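View pics/s6c.png

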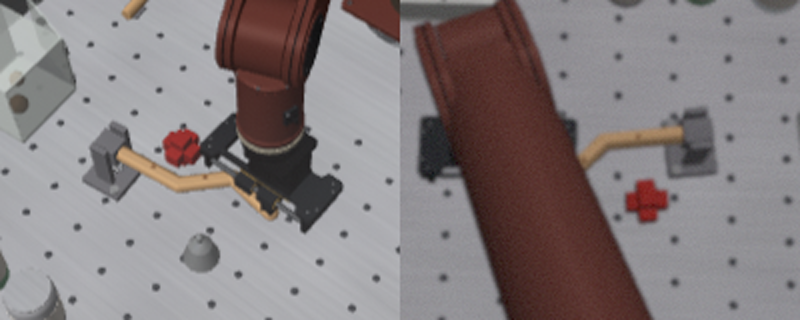

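```bash
python3 -m creep '[[[0,0,0,0,0,0,-1],[0,0,0,0,0,0,-1],[0,0,0,0,0,0,-1],[0,0,0,0,0,0,-1]]]';python3 -m creep '[[[0,0,0,0,0,0,-1],[0,0,0,0,0,0,-1]]]';python3 - <<'E'
from h import *
s=load('w6'); m=wood(s); l=m[200:238,:300]; u=np.nonzero(l)[1].min(); print(u,onz(s,u-.5,np.nonzero(l[:,u])[0].mean()+200,.0705))
E
```

```text
clock: 11.53
tool_pos: [0.5517, 0.0768, 0.0942]
eef_rot: [[-1.0, 0.0, -0.001], [0.001, 0.0, -1.0], [-0.0, -1.0, -0.0]]
wrist_force: [-0.4, 0.9, 1.6]
width: 0.009
clock: 11.7
tool_pos: [0.5517, 0.0768, 0.0942]
eef_rot: [[-1.0, 0.0, -0.001], [0.001, 0.0, -1.0], [-0.0, -1.0, -0.0]]
wrist_force: [0.3, 1.5, 2.1]
width: 0.004
238 [0.55287447 0.08968265 0.0705    ]
```

```bash
python3 -m creep '[[[-0.0001,0,-0.001,0,0,0,-1],[0,0,-0.0005,0,0,0,-1],[0,0,0,0,0,0,-1],[0,0,0,0,0,0,-1],[0,0,0,0,0,0,-1]]]' && python3 -c "
from h import *
print(arm.state()['wrist_force']); print(arm.sign_off())"
```

```text
clock: 12.12
tool_pos: [0.5517, 0.078, 0.0941]
eef_rot: [[-1.0, -0.0, -0.001], [0.001, -0.0, -1.0], [0.0, -1.0, 0.0]]
wrist_force: [-0.4, -1.0, 2.0]
width: 0.004
[-0.44982941 -0.97436704  2.0013185 ]
the job is handed in; nothing more can be done
None
```

I stroked the top of the perch with closed fingertips, from beside the clamp, round both bends, to the free end. I handed the job in at 12.1 s with the fingertips still resting there.

- **Dip:** the fingers met the perch at a TCP height of about 0.0985 m, and I held about 0.094 m for the whole stroke. That is a dip of about 4.5 mm. The upward force read about 2 to 3 N apart from a few lower single readings, against a noise of about 0.5 N.
- **Path:** at the checks along the way the TCP was within about 1 mm of the measured centreline on the first two limbs.
- **Last limb:** the wrist view placed this limb about 2 mm nearer the robot than the top and scene views did. I steered between the two.
- **End point:** the last wrist picture put the tip at y = 0.0897 m, so the end point is at about 0.0778 m. The TCP finished at (0.552, 0.078, 0.094).
- **Other things:** the bell and the knot toy looked undisturbed in the last pictures. The arm hid the cup at the end, and I did not check the brush, the bowl or the spare perch again. The fingertips stayed above the height of the cup, bell and knot toy throughout.

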